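Lock the full-length tile on the sloping sample board

TASK

One of the three tiles on the sloping board is long enough to be held by the turn button above it: take the slotted key from its caddy, fit it over that button's head and turn the button clockwise fully home against its stop, so that its tongue points straight down the slope over the tile, then stand the key back in the caddy. Turn the button only by its head and with the key: keep the fingers off all the buttons and do not push on the thin tongues. Leave the other two buttons, the tiles and the things around the board as they are.

Things in the scene. Friction and masses are not known exactly. Their poses are not given: they have to be found in the camera images.
- board: Plywood board, fixed, 360 mm wide, its face 200 mm long, sloping up away from the robot at 0.5 rad (28.6 deg). Origin on the table, z up; in its frame the face's lower edge is x = -100, z = 30 mm, up-slope is (0.878, 0, 0.479), outward normal (-0.479, 0, 0.878). Three bays, 5 mm battens between, an 8 mm lip at the lower edge; in each, 145 mm up from that edge, a dark steel turn button.
- bay1 (a point): Point on the board's face in the middle of bay 1 (board y = 118 mm), just above the lip, 13 mm up the slope from the lower edge; a tile lying in this bay has its origin here. Axes as the board's.
- bay2 (a point): Point on the board's face in the middle of bay 2 (board y = 0 mm), just above the lip, 13 mm up the slope from the lower edge; a tile lying in this bay has its origin here. Axes as the board's.
- bay3 (a point): Point on the board's face in the middle of bay 3 (board y = -118 mm), just above the lip, 13 mm up the slope from the lower edge; a tile lying in this bay has its origin here. Axes as the board's.
- head1: Dark steel head of the turn button of bay 1: an upright bar 26 mm long, 6 mm thick, 13 mm high, square to the face. Origin at the middle of its underside, on the turning axis, 12 mm above the board's face (bar top 25 mm above the face, round boss of 16 mm diameter below it). x = along the bar, the way the tongue points; z = outward normal of the face.
- head2: Dark steel head of the turn button of bay 2: an upright bar 26 mm long, 6 mm thick, 13 mm high, square to the face. Origin at the middle of its underside, on the turning axis, 12 mm above the board's face (bar top 25 mm above the face, round boss of 16 mm diameter below it). x = along the bar, the way the tongue points; z = outward normal of the face.
- head3: Dark steel head of the turn button of bay 3: an upright bar 26 mm long, 6 mm thick, 13 mm high, square to the face. Origin at the middle of its underside, on the turning axis, 12 mm above the board's face (bar top 25 mm above the face, round boss of 16 mm diameter below it). x = along the bar, the way the tongue points; z = outward normal of the face.
- tongue1: Thin dark steel tongue of the turn button of bay 1, turning with its head: 12 mm wide, 2.5 mm thick, its underside 7.5 mm and its top 10 mm above the face, reaching 42 mm from the axis along its x. Origin on the axis at the face; z = outward normal.
- tongue2: Thin dark steel tongue of the turn button of bay 2, turning with its head: 12 mm wide, 2.5 mm thick, its underside 7.5 mm and its top 10 mm above the face, reaching 42 mm from the axis along its x. Origin on the axis at the face; z = outward normal.
- tongue3: Thin dark steel tongue of the turn button of bay 3, turning with its head: 12 mm wide, 2.5 mm thick, its underside 7.5 mm and its top 10 mm above the face, reaching 42 mm from the axis along its x. Origin on the axis at the face; z = outward normal.
- tip1 (a point): Outer end of the tongue of bay 1, 42 mm from its turning axis.
- tip2 (a point): Outer end of the tongue of bay 2, 42 mm from its turning axis.
- tip3 (a point): Outer end of the tongue of bay 3, 42 mm from its turning axis.
- turn1 (a joint): Angle (rad) of the stiff turn button of bay 1, growing clockwise as seen facing the board; it stays where left. It starts between 0.15 and 0.75 (tongue pointing up the slope and to the side). 2.6 is its stop: home, tongue pointing straight down the slope. Turning takes about 0.2 N m.
- turn2 (a joint): Angle (rad) of the stiff turn button of bay 2, growing clockwise as seen facing the board; it stays where left. It starts between 0.15 and 0.75 (tongue pointing up the slope and to the side). 2.6 is its stop: home, tongue pointing straight down the slope. Turning takes about 0.2 N m.
- turn3 (a joint): Angle (rad) of the stiff turn button of bay 3, growing clockwise as seen facing the board; it stays where left. It starts between 0.15 and 0.75 (tongue pointing up the slope and to the side). 2.6 is its stop: home, tongue pointing straight down the slope. Turning takes about 0.2 N m.
- tile_long: White ceramic tile 110 x 60 x 6 mm lying on the face in one of the bays, lower edge against the lip; its upper edge is 123 mm up the slope, so the tongue comes over it when home (1.5 mm clear above it). Origin at the middle of its lower edge, underside; the body's z is vertical, its x is level (uphill), like the board's.
- tile_short_a: White ceramic offcut 70 x 60 x 6 mm lying in another bay, lower edge against the lip, too short to reach under the tongue. Origin as for the long tile.
- tile_short_b: White ceramic offcut 70 x 60 x 6 mm lying in another bay, lower edge against the lip, too short to reach under the tongue. Origin as for the long tile.
- key: Slotted key 115 mm tall, about 130 g, standing loose, fork down, in the caddy. Origin: middle of the forked end; z up to the handle. Fork: two prongs at y = +-7 mm, each 26 (x) x 5 (y) x 11 mm (z); slot between them 9 mm wide, 11 deep, open at both x ends. Then steel 26 x 19 mm to z = 25, neck 14 x 14 to z = 45, wooden handle 24 (x) x 18 (y) mm to z = 115, gripped across y.
- caddy: White plastic open box, fixed, 60 x 60 mm outside, 40 mm high, walls and floor 4 mm; origin at the centre of its underside.
- tin: Paint tin, diameter 74, height 100 mm; bystander. Origin at its foot.
- lunchbox: Lidded plastic box about 98 x 138 x 53 mm; bystander. Origin at the centre of its underside.
- strips: Stack of card strips 35 x 170 x 15 mm; bystander. Origin at the centre of its underside.
Things that resemble listed ones, but are neither listed nor needed, are in the scene too. What is shaped like the caddy but pink or purple is not meant. Leave any red look-alike of the key alone.

How it is judged:
By the outcome, as a careful person would: the job done as asked, in the order asked, and still so for the second after the job is handed in, with the robot touching nothing.
It also fails if it takes over 58 s, if anything falls off the work surface, if the arm or the gripper's body presses on something with over 40 N, if the wrist force passes 120 N, or if a joint passes its speed limit or range.

ROBOT

A 7-joint arm with a two-finger parallel gripper is mounted at the origin on the work surface. World frame = base frame: x ahead of the robot, y to its left, z up, the work surface at z = 0. Lengths are in mm, angles in rad, forces in N, time in s.
With the tool pointing down it reaches from about 425 to 1025 mm from the base axis. Payload 3.6 kg.
Tool frame: the origin (TCP) lies where the fingers leave the gripper's body, on its centre line; the fingertips stand 73 mm ahead of it and the grasp point (between the pads) lies 54 mm ahead of it; z points along the fingers, y is the line along which they close (so a half turn about z gives the same grasp; the last joint's range is limited). The gripper opens to 85 mm and grips with 20 to 120 N. Pads are 22 mm wide; open, the fingers measure 114 mm over their backs; the gripper's body (76 mm by 85 mm) begins 54 mm behind the grasp point. The pads swing forward as they close: fully open they stand 13 mm farther back than shut.
Start: joints at [1.234, 0.591, 0.048, 1.609, -0.033, 0.943, -0.034], TCP at [174.309, -703.737, 303.902] pointing down, gripper open.
Joint ranges: [-2.69, 2.69], [-0.47, 2.24], [-1.27, 1.36], [0.19, 2.51], [-1.53, 4.68], [0.08, 2.07], [-3.09, 3.09]. Speed limits (rad/s): [2.57, 2.57, 3.14, 3.14, 3.14, 3.14, 3.14].

INTERFACE

Orientations are given as a unit quaternion [x, y, z, w].
In Python, from rig import manip gives the robot as it stands.
- The arm moves only by the tool apply_moves, never from a script. Its argument "deltas" is a list that holds one entry, the list of rows, each a list of 7 numbers: the turn, a rotation vector about the tool's x, y, z in units of 180 degrees (1.0 is 180 degrees), then the shift along the tool's x, y, z in units of 0.3 m (1.0 is 0.3 m), then the opening, from 0 (shut) to 1 (fully open). In form: [[[ax, ay, az, tx, ty, tz, grip], ...]]. A call has 1 to 8 rows; each row shifts and turns the commanded pose from where the row before left it, along the tool's axes as they then stand; what a row does not reach is not made up. A row lasts 1/8 s, in which the tool goes at most 62.5 mm and 10.7 degrees, less where a joint would pass 70% of its speed; a pose out of reach is approached as far as the arm can. A call with a number of a shift or a turn outside -1 to 1 is refused whole. A call with a gripper value outside its range is refused whole. The fingers move at their own pace and stop on an object; "force" is the grip in N (left out, the last holds). Time passes only in rows, so rows that do not move let the fingers close. It gives the time, the measured TCP pose, the force, the opening and the grip force at its end, in the units of the state.
- manip.state(): the state, without advancing time (a new reading comes with each control period).
- manip.grab_frame(name): name is "scene" or "side" or "wrist"; returns a dict with "image" (384x512x3 uint8, red, green, blue), "fx", "fy", "cx", "cy" (pixels), "world_from_camera" (4x4, takes a point from camera to world coordinates); the wrist camera has in their place "hand_eye" (4x4, takes a point from camera to tool coordinates, whose origin is the TCP and whose axes are the flange's). Camera axes: x right, y up, looking along -z (the intrinsics and any distortion apply to the point x, -y, -z); pixel columns grow to the right and rows downward; lengths in mm; the calibration is good to about 2 mm. The wrist camera is an equidistant fisheye: a pixel r from the principal point sees the ray r / f radians off the axis. A picture is of the moment at which its call begins: read the wrist's pose just before it. There is no depth.
- manip.job_done(): hands the job in; it is judged then, once.
The state is a dict: "time_s": time; "q": joint angles; "joint_vel": joint speeds; "tau": joint torques, N m; "eef_pos": TCP position; "tool_rot": TCP orientation; "force": force on the tool from outside, world axes, zero at the start; "moment": the same for the moment, N m; "grip_width": finger opening in mm; "grasp_force": force on a finger pad.
Only numpy, scipy, OpenCV 4.12 (cv2) and the standard library are available. Lean on these libraries where they do the work, as an engineer would, in place of code of your own. Each camera call takes 0.05 s, during which the arm holds its last target. There are 200 camera calls.

## Working session

There is one attempt and no reset: what is moved stays moved. The work goes in short steps, Python scripts to look and compute and a tool call to move; the robot and the scene stay as the last step left them, time stands still between calls to the robot, and variables do not carry over. Pictures are saved under pics/ and viewed, at most 10 in all, crops included, and the job is handed in when it is done.

Besides the shell and the picture viewer there is one more tool, called in YAML: its name, and indented under it one key for each argument. apply_moves: Moves the arm, as the interface text tells. Its arguments: {"type":"object","properties":{"deltas":{"type":"array"},"force":{"type":"number"}},"required":["deltas"]}

```bash
ls; mkdir -p pics
python3 - <<'E'
from rig import manip
import cv2,numpy as np,pickle
s=manip.state();print({k:np.round(v,3).tolist() for k,v in s.items()})
fr={}
for n in("scene","side","wrist"):
    f=manip.grab_frame(n);fr[n]=f
    print(n,f['fx'],f['fy'],f['cx'],f['cy'],np.round(f.get('world_from_camera',f.get('hand_eye')),3).tolist(),[k for k in f])
pickle.dump((s,fr),open('f0.pkl','wb'))
for n in("scene","side"): cv2.imwrite(f'pics/{n}0.png',cv2.resize(fr[n]['image'][:,:,::-1],(800,600),interpolation=cv2.INTER_CUBIC))
E
```

```text
pics
{'time_s': 0.0, 'q': [1.234, 0.592, 0.048, 1.61, -0.033, 0.943, -0.034], 'joint_vel': [0.002, -0.002, -0.0, -0.0, -0.002, -0.0, -0.0], 'tau': [-0.001, -54.869, 1.546, -19.812, 0.009, 0.009, -0.0], 'eef_pos': [174.151, -703.077, 302.74], 'tool_rot': [0.993, 0.121, -0.0, -0.001], 'force': [0.142, 0.176, 1.025], 'moment': [-0.037, 0.026, -0.013], 'grasp_force': 0.0, 'grip_width': 85.353}
scene 356.49629507870765 356.49629507870765 251.96565590688624 193.80488068369172 [[0.386, -0.732, 0.561, 1060.072], [0.923, 0.312, -0.226, -225.184], [-0.009, 0.605, 0.796, 831.249], [0.0, 0.0, 0.0, 1.0]] ['image', 'fx', 'fy', 'cx', 'cy', 'world_from_camera']
side 356.3697473551948 356.3697473551948 256.1078080136564 196.79224770578298 [[0.986, 0.12, -0.114, 416.212], [-0.165, 0.669, -0.724, -793.986], [-0.01, 0.733, 0.68, 797.888], [0.0, 0.0, 0.0, 1.0]] ['image', 'fx', 'fy', 'cx', 'cy', 'world_from_camera']
wrist 297.3186396354542 297.3186396354542 256.26146986037577 192.31372516707137 [[0.0, 0.962, 0.273, 69.402], [1.0, -0.0, 0.0, -0.051], [0.0, 0.273, -0.962, -69.803], [0.0, 0.0, 0.0, 1.0]] ['image', 'fx', 'fy', 'cx', 'cy', 'hand_eye']
```

View pics/scene0.png

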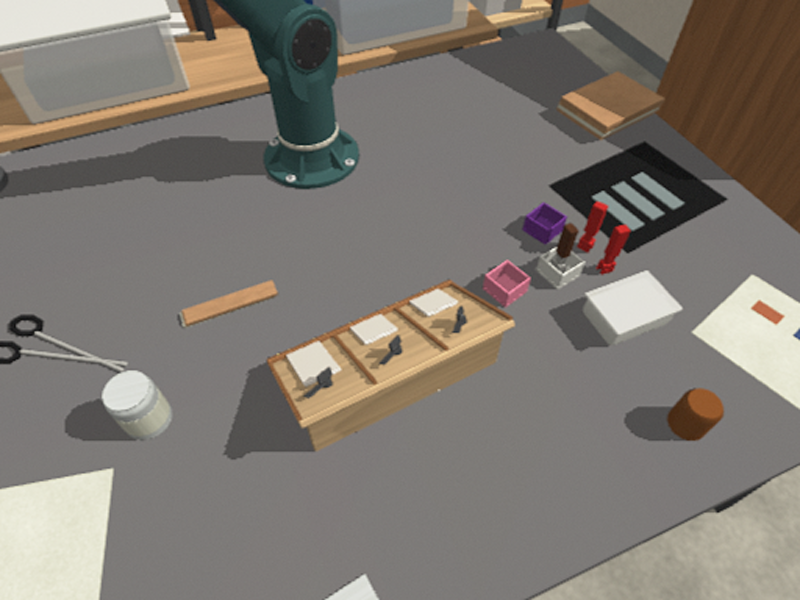

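View pics/side0.png

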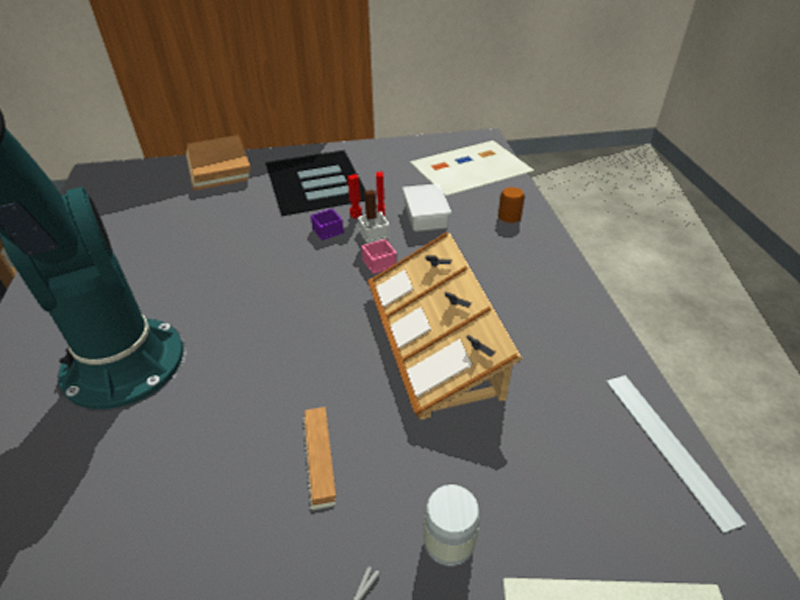

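Scene view (800×600): the robot is at the top and the board at (390,360). The long tile is in the leftmost bay (313,362), which should be bay 3, with its button at (320,380). In the side view that bay is nearest, at (437,368).

Key candidates: the brown-handled key in the white caddy at scene (566,245) / side (371,208), and two red look-alikes at scene (594,228) and (614,250). The brown one in the white caddy fits the description. Pink and purple boxes are decoys. I'll confirm with an enlarged crop.

```bash
cat > h.py <<'E'
import numpy as np,cv2,pickle
from scipy.optimize import least_squares
from scipy.spatial.transform import Rotation as R
def proj(f,P):  # fixed cams, world mm->px
    T=np.linalg.inv(f['world_from_camera']);p=np.atleast_2d(P)@T[:3,:3].T+T[:3,3]
    return np.c_[f['cx']+f['fx']*p[:,0]/-p[:,2],f['cy']-f['fy']*p[:,1]/-p[:,2]]
def ray(f,uv):
    d=f['world_from_camera'][:3,:3]@[(uv[0]-f['cx'])/f['fx'],-(uv[1]-f['cy'])/f['fy'],-1]
    return f['world_from_camera'][:3,3],d/np.linalg.norm(d)
def onz(f,uv,z):
    o,d=ray(f,uv);return o+d*(z-o[2])/d[2]
def wcam(f,s):
    T=np.eye(4);T[:3,:3]=R.from_quat(s['tool_rot']).as_matrix();T[:3,3]=s['eef_pos'];return T@f['hand_eye']
def wproj(f,s,P):
    T=np.linalg.inv(wcam(f,s));p=np.atleast_2d(P)@T[:3,:3].T+T[:3,3]
    x,y,z=p[:,0],-p[:,1],-p[:,2];r=np.hypot(x,y);th=np.arctan2(r,z)
    return np.c_[f['cx']+f['fx']*th*x/r,f['cy']+f['fy']*th*y/r]
u=np.array([.87758,0,.47943]);n=np.array([-.47943,0,.87758])
def board(b,P): # b=(x,y,yaw)
    return np.atleast_2d(P)@R.from_euler('z',b[2]).as_matrix().T+[b[0],b[1],0]
def face(a,y,h=0): return np.array([-100,0,30])+a*u+np.array([0,y,0])+h*n
E
python3 - <<'E'
from h import *
s,fr=pickle.load(open('f0.pkl','rb'));A,B=fr['scene'],fr['side']
C=np.array([face(0,-180),face(0,180),face(200,-180),face(200,180)])
sc=np.array([[268,362],[450,283],[303,424],[513,322]])*.64; sd=np.array([[418,412],[370,283],[520,357],[449,234]])*.64
g=lambda b:np.r_[(proj(A,board(b,C))-sc).ravel(),(proj(B,board(b,C))-sd).ravel()]
r=least_squares(g,[600,-150,0]);print(r.x,np.round(r.fun,1))
for z,a,b in((0,(562,283),(373,240)),(40,(562,260),(373,222)),(115,(569,226),(371,193))):
    print(z,onz(A,np.array(a)*.64,z).round(),onz(B,np.array(b)*.64,z).round())
a=A['image'][190:275,165:335];b=B['image'][145:270,230:340];c=A['image'][120:195,320:420];d=B['image'][100:180,200:300]
rs=lambda i,k:cv2.resize(i,(400,300),interpolation=cv2.INTER_CUBIC)
def fit(i):
    k=min(400/i.shape[1],300/i.shape[0]);j=cv2.resize(i,None,fx=k,fy=k,interpolation=cv2.INTER_CUBIC);o=np.zeros((300,400,3),np.uint8);o[:j.shape[0],:j.shape[1]]=j;print(k);return o
cv2.imwrite('pics/c1.png',np.vstack([np.hstack([fit(a),fit(b)]),np.hstack([fit(c),fit(d)])])[:,:,::-1])
E
```

```text
[ 6.11281020e+02 -5.15916554e+01  9.97536381e-02] [-0.4  0.8  0.3 -0.1 -2.2 -0.1  1.3 -1.  -0.6  1.4 -0.5 -1.1  0.9 -1.6
  0.2 -1.9]
0 [557. 327.   0.] [525. 306.   0.]
40 [533. 331.  40.] [529. 323.  40.]
115 [519. 335. 115.] [529. 331. 115.]
2.3529411764705883
2.4
4.0
3.75
```

View pics/c1.png

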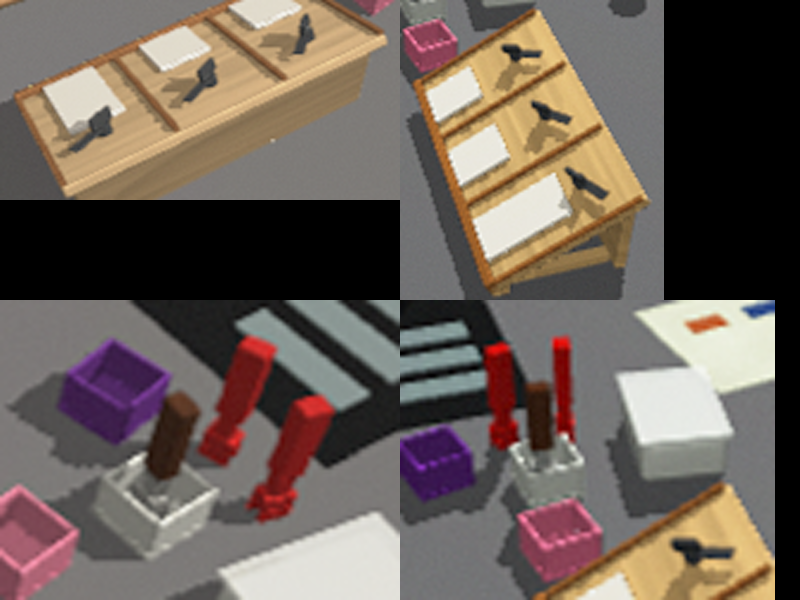

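The crops confirm it: the brown-handled key stands in the white caddy, bottom-left crop (172,440), and the reds stand outside it. The long tile is in the bay nearest the side camera, bay 3. Its tongue points up-slope and toward -y. Now I'll move over the caddy for a wrist view.

apply_moves:
  deltas:
    - [[0,0,0,0.16,-0.116,-0.01,0.6],[0,0,0,0.16,-0.116,-0.01,0.6],[0,0,0,0.16,-0.116,-0.01,0.6],[0,0,0,0.16,-0.116,-0.01,0.6],[0,0,0,0.16,-0.116,-0.01,0.6],[0,0,0,0.16,-0.116,-0.01,0.6],[0,0,0,0.16,-0.116,-0.01,0.6],[0,0,0,0.16,-0.116,-0.01,0.6]]

```text
time_s: 1.15
eef_pos: [481.0, -339.5, 327.9]
tool_rot: [0.993, 0.121, -0.0, -0.0]
force: [0.4, -0.1, -0.6]
grip_width: 51.0
grasp_force: 0.0
```

apply_moves:
  deltas:
    - [[0,0,0,0.16,-0.116,-0.01,0.6],[0,0,0,0.16,-0.116,-0.01,0.6],[0,0,0,0.034,-0.2,0,0.6],[0,0,0,0.034,-0.2,0,0.6],[0,0,0,0.034,-0.2,0,0.6],[0,0,0,0.034,-0.2,0,0.6],[0,0,0,0.034,-0.2,0,0.6],[0,0,0,0.034,-0.2,0,0.6]]

```text
time_s: 2.15
eef_pos: [528.9, 115.4, 333.9]
tool_rot: [0.993, 0.121, 0.0, 0.0]
force: [1.5, -0.5, 0.7]
grip_width: 50.9
grasp_force: 0.0
```

apply_moves:
  deltas:
    - [[0,0,0,0.034,-0.19,0,0.6],[0,0,0,0.034,-0.19,0,0.6],[0,0,0,0.034,-0.19,0,0.6],[0,0,0,0,0,0,0.6]]

```text
time_s: 2.65
eef_pos: [516.0, 293.8, 333.9]
tool_rot: [0.992, 0.126, 0.0, -0.002]
force: [0.7, -0.7, 0.4]
grip_width: 51.2
grasp_force: 0.0
```

Run:
```python
from h import *
from rig import manip
s=manip.state();f=manip.grab_frame('wrist');pickle.dump((s,f),open('w1.pkl','wb'))
print(s['q'].round(3) if hasattr(s['q'],'round') else s['q'],s['eef_pos'])
cv2.imwrite('pics/w1.png',cv2.resize(f['image'][:,:,::-1],(800,600),interpolation=cv2.INTER_CUBIC))
print(wproj(f,s,[[526,330,115],[531,327,40],[531,327,0]])/.64)
```

```text
[-0.465  0.396 -0.17   1.879  0.081  0.871 -1.993] [516.03785945 293.76941094 333.93638415]
[[350.61647658 252.91049535]
 [366.149715   231.35245159]
 [369.67554782 225.53687331]]
```

View pics/w1.png

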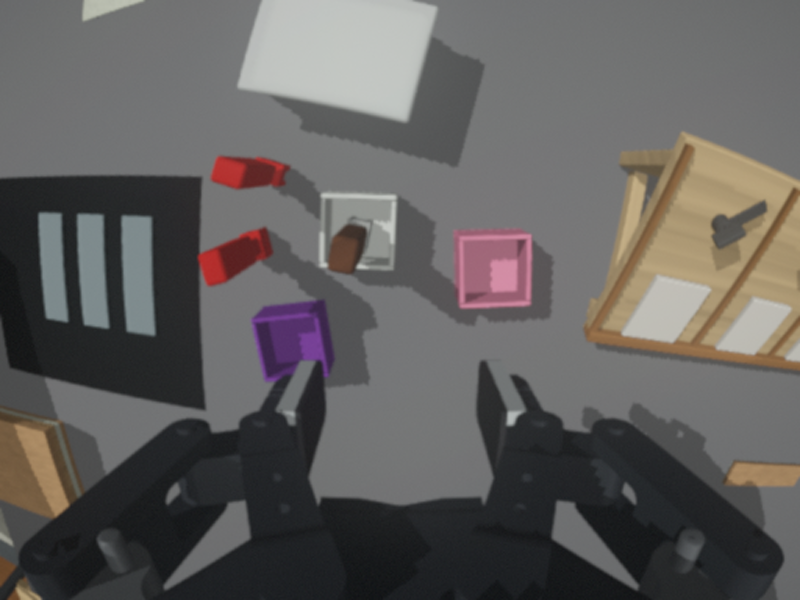

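Wrist view (800×600): the white caddy's rim spans (320,193)–(397,270), with the brown handle's top at about (345,257) leaning away from the camera centre by perspective. The reds are at (235,172) and (235,257). Next is an enlargement for the key's yaw.

Run:
```python
from h import *
s,f=pickle.load(open('w1.pkl','rb'))
i=f['image'][115:180,195:265]
cv2.imwrite('pics/w1c.png',cv2.resize(i[:,:,::-1],None,fx=8,fy=8,interpolation=cv2.INTER_CUBIC))
```

```text
(no output)
```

View pics/w1c.png

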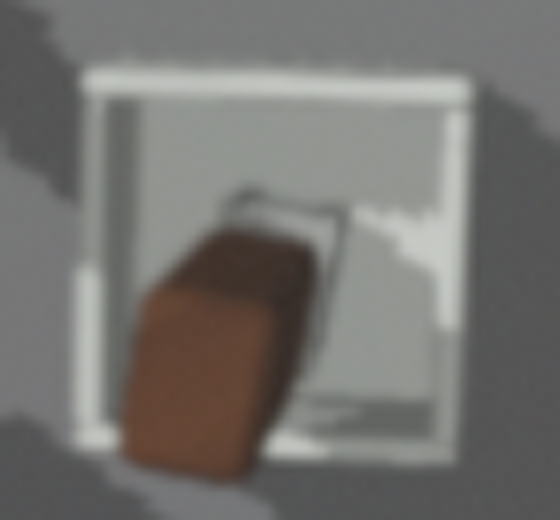

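Run:
```python
from h import *
s,f=pickle.load(open('w1.pkl','rb'))
px=lambda L:np.array(L)/8.+[195,115]-.44
rz=lambda t:R.from_euler('z',t).as_matrix()
top=px([[150,295],[270,305],[245,480],[125,460]])
bot=px([[220,235],[315,240]])
rim=px([[82,70],[472,78],[458,462],[72,450]])
# image up = +tool x (~yaw 14deg); image right ~ -y... order corners: UL,UR,LR,LL
S=np.array([[1,1],[1,-1],[-1,-1],[-1,1]])
def box(p,hx,hy,z,k=4): return np.c_[S[:k]*[hx,hy],np.zeros(k)]@rz(p[2]).T+[p[0],p[1],z]
for (hx,hy) in((12,9),(9,12)):
    g=lambda p:np.r_[(wproj(f,s,box(p,hx,hy,119))-top).ravel(),(wproj(f,s,box(p,hx,hy,49,2))-bot).ravel()]
    r=least_squares(g,[526,330,.2]);print('key',hx,r.x,r.cost,r.fun.round(1))
g=lambda p:(wproj(f,s,box(p,30,30,40))-rim).ravel()
r=least_squares(g,[526,330,.2]);print('caddy',r.x,r.cost)
T=wcam(f,s)
def wonz(uv,z):
    d=np.array(uv)-[f['cx'],f['cy']];rr=np.hypot(*d);th=rr/f['fx'];v=T[:3,:3]@np.r_[np.sin(th)*d[0]/rr,-np.sin(th)*d[1]/rr,-np.cos(th)]
    return T[:3,3]+v*(z-T[2,3])/v[2]
for uv in((222,157),(288,185),(212,285),(272,258),(263,232)):print(uv,wonz(np.array(uv)*.64,115).round(),wonz(np.array(uv)*.64,0).round())
```

```text
key 12 [5.24226779e+02 3.34380079e+02 9.90259131e-02] 12.77890231197391 [-1.6 -1.5  1.6 -0.1  1.5  1.8 -1.4  1.7 -1.6 -1.8  1.3 -0.3]
key 9 [5.25020084e+02 3.34456683e+02 1.12785394e-01] 66.0263801698683 [-5.   0.4  4.3  2.3  5.1 -1.6 -3.8 -2.3 -4.4 -0.2  3.5  1.7]
caddy [5.29439430e+02 3.34451924e+02 2.11836411e-01] 0.25497882151744217
(222, 157) [568. 427. 115.] [562. 473.   0.]
(288, 185) [559. 379. 115.] [549. 406.   0.]
(212, 285) [482. 418. 115.] [442. 461.   0.]
(272, 258) [510. 379. 115.] [481. 407.   0.]
(263, 232) [526. 389. 115.] [503. 420.   0.]
```

apply_moves:
  deltas:
    - [[0,0,0.049,0,0,0,0.47],[0,0,0,0.041,-0.132,0,0.47],[0,0,0,0,0,0.13,0.47],[0,0,0,0,0,0.13,0.47],[0,0,0,0,0,0,0.47],[0,0,0,0,0,0,0.47]]

```text
time_s: 3.45
eef_pos: [527.7, 326.6, 257.0]
tool_rot: [0.999, 0.044, 0.001, -0.0]
force: [-0.1, 0.4, 0.6]
grip_width: 39.8
grasp_force: 0.0
```

Run:
```python
from h import *
from rig import manip
s=manip.state();f=manip.grab_frame('wrist');pickle.dump((s,f),open('w2.pkl','wb'))
print(s['eef_pos'],R.from_quat(s['tool_rot']).as_matrix().round(4).tolist(),s['q'],s['joint_vel'])
i=f['image'][130:330,150:370]
cv2.imwrite('pics/w2.png',cv2.resize(i[:,:,::-1],None,fx=3,fy=3,interpolation=cv2.INTER_CUBIC))
print((wproj(f,s,[[524,334.4,119],[524,334.4,49]])-[150,130])*3)
```

```text
[527.74386903 326.6048436  256.97817651] [[0.9962, 0.0869, 0.0014], [0.0869, -0.9962, 0.0002], [0.0014, -0.0001, -1.0]] [-0.54134486  0.51676915 -0.12071441  1.88735019  0.08916157  0.7413606
 -2.19594218] [-0.00484679 -0.0182022  -0.00712943 -0.02051349  0.00033443 -0.00349204
 -0.00159264]
[[286.68435919 239.76121727]
 [294.26910371 168.24363829]]
```

View pics/w2.png

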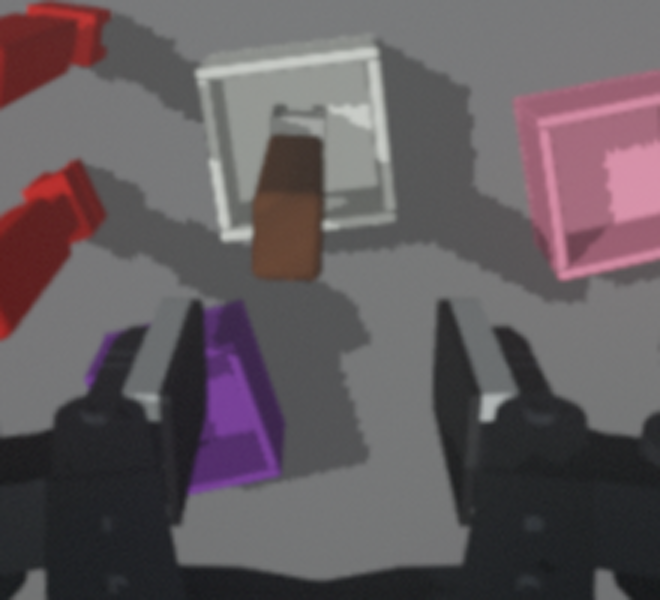

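Close view: the handle top is centred at (287,236) with the predicted point at (287,240), its sides square to the tool. It lies midway between the reds and clear of the finger paths. Descend and grip.

apply_moves:
  deltas:
    - [[0,0,0,-0.01,-0.027,0,0.47],[0,0,0,0,0,0.124,0.47],[0,0,0,0,0,0.124,0.47],[0,0,0,0,0,0.124,0.47],[0,0,0,0,0,0,0.47],[0,0,0,0,0,0,0.47]]
  force: 60

```text
time_s: 4.25
eef_pos: [523.8, 336.4, 145.9]
tool_rot: [0.999, 0.045, 0.001, -0.001]
force: [-0.1, 0.2, 0.3]
grip_width: 40.5
grasp_force: 0.0
```

apply_moves:
  deltas:
    - [[0,0,0,0,0.006,0,0.47],[0,0,0,0,0,0,0],[0,0,0,0,0,0,0],[0,0,0,0,0,0,0],[0,0,0,0,0,0,0],[0,0,0,0,0,0,0]]
  force: 70

```text
time_s: 5.0
eef_pos: [523.9, 333.8, 145.7]
tool_rot: [0.999, 0.044, 0.001, -0.0]
force: [-0.9, -0.8, 6.2]
grip_width: 17.1
grasp_force: 68.5
```

Run:
```python
from h import *
from rig import manip
s=manip.state();print({k:np.round(s[k],3).tolist() for k in('q','eef_pos','tool_rot','force','grip_width','grasp_force')})
```

```text
{'q': [-0.572, 0.67, -0.099, 1.946, 0.122, 0.53, -2.236], 'eef_pos': [523.874, 333.84, 145.656], 'tool_rot': [0.999, 0.044, 0.001, -0.0], 'force': [-0.867, -0.848, 6.243], 'grip_width': 17.135, 'grasp_force': 68.465}
```

Gripped (17 mm, 68 N). Now I'll estimate button 3's angle from the fixed cameras and plan the carry.

```bash
cat >> h.py <<'E'
def tgt(b,phi,d,y=-118,off=(0,0),L=141.7):
    """TCP pose: key origin d mm above bar top of button; phi = tool-x angle in face plane, ccw from up-slope seen facing"""
    Rz=R.from_euler('z',b[2]).as_matrix();U=Rz@u;N=Rz@n;Y=Rz@[0,1,0]
    x=np.cos(phi)*U+np.sin(phi)*Y;z=-N
    P=board(b,face(145,y,25))[0]+off[0]*U+off[1]*Y+N*(d+L)
    return P,np.c_[x,np.cross(z,x),z]
def plan(p0,R0,p1,R1,k):
    rv=R.from_matrix(R0.T@R1).as_rotvec();print('rot deg',np.degrees(np.linalg.norm(rv)),'rows',k)
    c=rv/np.pi/k; p,Rm=np.array(p0,float),R0.copy();st=(p1-p0)/k
    for i in range(k):
        # shift along axes before turning
        sh=Rm.T@st/300;p=p+st;Rm=Rm@R.from_rotvec(rv/k).as_matrix();print(*[round(v,4) for v in np.r_[c,sh]],sep=', ')
E
python3 - <<'E'
from h import *
s,fr=pickle.load(open('f0.pkl','rb'));A,B=fr['scene'],fr['side'];b=np.array([611.3,-51.6,.0998])
Rz=R.from_euler('z',b[2]).as_matrix()
def onface(f,uv,h):
    o,d=ray(f,uv);P0=board(b,face(0,0,h))[0];N=Rz@n;t=(P0-o)@N/(d@N);q=o+d*t-P0;return np.array([q@(Rz@u),q@(Rz@[0,1,0])])
for f,hd,tp in((A,(206.6,243.1),(195.6,252.9)),(B,(301.7,219.2),(315.4,226.3))):
    h_=onface(f,hd,25);t_=onface(f,tp,10);print(h_,t_,np.degrees(np.arctan2(*(t_-[145,-118])[::-1])))
from rig import manip
s=manip.state()
p0=np.array(s['eef_pos'])+[0,0,210];R0=R.from_quat(s['tool_rot']).as_matrix()
p1,R1=tgt(b,np.radians(125),70);print(p0,p1);print(R1)
plan(p0,R0,p1,R1,16)
E
```

```text
[ 161.87897532 -124.64264079] [ 155.89691146 -154.48173381] -73.36937764735396
[ 139.07423041 -126.28017013] [ 160.71430597 -157.13659515] -68.12332536480486
[523.87381513 333.84015801 355.65568974] [ 537.2539605 -177.6045181  307.240536 ]
[[-0.58247028  0.65814649  0.47704441]
 [ 0.76492414  0.6423466   0.04776773]
 [-0.27498975  0.39272606 -0.87758   ]]
rot deg 127.45763728762874 rows 16
-0.0108, 0.0057, -0.0426, -0.0067, 0.1064, 0.01
-0.0108, 0.0057, -0.0426, -0.021, 0.1041, 0.0133
-0.0108, 0.0057, -0.0426, -0.0349, 0.0999, 0.0163
-0.0108, 0.0057, -0.0426, -0.0482, 0.0937, 0.0188
-0.0108, 0.0057, -0.0426, -0.0606, 0.0858, 0.0209
-0.0108, 0.0057, -0.0426, -0.0718, 0.0762, 0.0225
-0.0108, 0.0057, -0.0426, -0.0817, 0.0651, 0.0235
-0.0108, 0.0057, -0.0426, -0.09, 0.0529, 0.024
-0.0108, 0.0057, -0.0426, -0.0966, 0.0396, 0.0239
-0.0108, 0.0057, -0.0426, -0.1014, 0.0255, 0.0232
-0.0108, 0.0057, -0.0426, -0.1042, 0.011, 0.022
-0.0108, 0.0057, -0.0426, -0.1051, -0.0037, 0.0202
-0.0108, 0.0057, -0.0426, -0.1039, -0.0184, 0.018
-0.0108, 0.0057, -0.0426, -0.1008, -0.0327, 0.0153
-0.0108, 0.0057, -0.0426, -0.0958, -0.0463, 0.0122
-0.0108, 0.0057, -0.0426, -0.0889, -0.059, 0.0088
```

apply_moves:
  deltas:
    - [[0,0,0,0,0,-0.175,0],[0,0,0,0,0,-0.175,0],[0,0,0,0,0,-0.175,0],[0,0,0,0,0,-0.175,0],[-0.0108,0.0057,-0.0426,-0.007,0.106,0.01,0],[-0.0108,0.0057,-0.0426,-0.021,0.104,0.013,0],[-0.0108,0.0057,-0.0426,-0.035,0.1,0.016,0],[-0.0108,0.0057,-0.0426,-0.048,0.094,0.019,0]]

```text
time_s: 6.0
eef_pos: [526.0, 204.5, 342.2]
tool_rot: [0.948, 0.309, 0.038, 0.066]
force: [0.9, -0.4, -1.4]
grip_width: 17.2
grasp_force: 68.8
```

apply_moves:
  deltas:
    - [[-0.0108,0.0057,-0.0426,-0.061,0.086,0.021,0],[-0.0108,0.0057,-0.0426,-0.072,0.076,0.022,0],[-0.0108,0.0057,-0.0426,-0.082,0.065,0.024,0],[-0.0108,0.0057,-0.0426,-0.09,0.053,0.024,0],[-0.0108,0.0057,-0.0426,-0.097,0.04,0.024,0],[-0.0108,0.0057,-0.0426,-0.101,0.026,0.023,0],[-0.0108,0.0057,-0.0426,-0.104,0.011,0.022,0],[-0.0108,0.0057,-0.0426,-0.105,-0.004,0.02,0]]

```text
time_s: 7.0
eef_pos: [532.8, -51.1, 318.3]
tool_rot: [0.637, 0.744, 0.103, 0.176]
force: [0.9, -0.5, -1.7]
grip_width: 17.1
grasp_force: 68.8
```

apply_moves:
  deltas:
    - [[-0.0108,0.0057,-0.0426,-0.104,-0.018,0.018,0],[-0.0108,0.0057,-0.0426,-0.101,-0.033,0.015,0],[-0.0108,0.0057,-0.0426,-0.096,-0.046,0.012,0],[-0.0108,0.0057,-0.0426,-0.089,-0.059,0.009,0],[0,0,0,0,0,0,0],[0,0,0,0,0,0,0]]

```text
time_s: 7.75
eef_pos: [536.6, -178.4, 306.4]
tool_rot: [0.404, 0.881, 0.125, 0.213]
force: [0.7, 0.1, -1.2]
grip_width: 17.3
grasp_force: 68.7
```

Run:
```python
from h import *
from rig import manip
s=manip.state();f=manip.grab_frame('wrist');pickle.dump((s,f),open('w3.pkl','wb'))
print(s['eef_pos'],R.from_quat(s['tool_rot']).as_matrix().round(3).tolist(),s['q'],s['grip_width'],s['grasp_force'])
cv2.imwrite('pics/w3.png',cv2.resize(f['image'][:,:,::-1],(800,600),interpolation=cv2.INTER_CUBIC))
b=[611.3,-51.6,.0998]
print(wproj(f,s,board(b,[face(145,-118,25),face(145,-118,0),face(0,-180),face(200,-180),face(200,180),face(0,180)]))/.64)
```

```text
[ 536.6103446  -178.40565373  306.35101789] [[-0.584, 0.658, 0.476], [0.764, 0.643, 0.048], [-0.274, 0.392, -0.878]] [ 0.94046716  0.39725106 -0.78335689  2.17955262  0.49466137  0.22157258
  0.5174626 ] 17.28495152530361 68.72920274734497
[[ 402.72481232  285.17943883]
 [ 402.60668628  276.3646037 ]
 [ 185.87629663  233.56328827]
 [ 415.31683843  386.71464118]
 [ 687.91450599    9.04646641]
 [ 473.62873697 -149.16741824]]
```

View pics/w3.png

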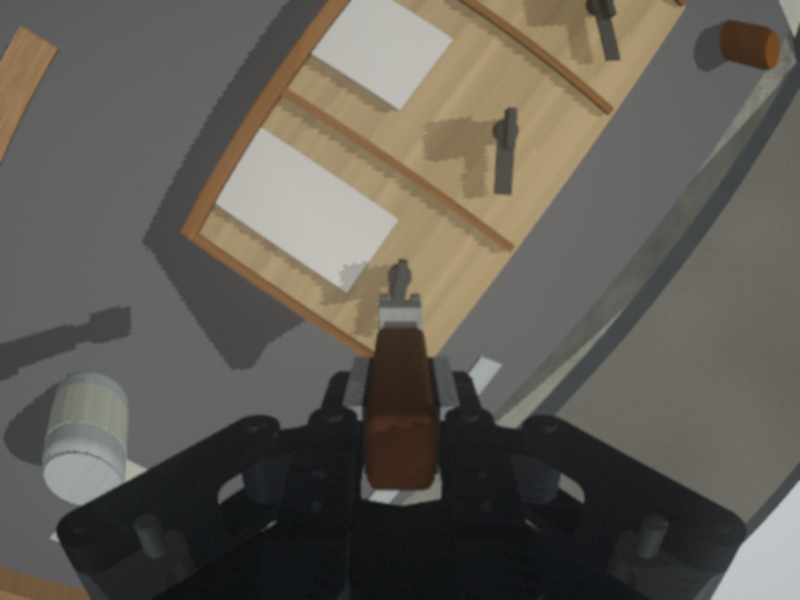

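Wrist view: the key is held square. The fork end is at (400,300), the head of button 3 is just beyond it at about (400,275), button 2's head is at (510,125), and the board's lower corner is at (182,232). One enlargement for precise numbers.

Run:
```python
from h import *
s,f=pickle.load(open('w3.pkl','rb'))
i=f['image'];a=cv2.resize(i[155:213,225:285],None,fx=10,fy=10,interpolation=cv2.INTER_CUBIC)
b=cv2.resize(i[60:130,310:340],None,fx=6,fy=6,interpolation=cv2.INTER_CUBIC)
o=np.zeros((600,790,3),np.uint8);o[:580,:600]=a;o[:420,605:785]=b
cv2.imwrite('pics/w3c.png',o[:,:,::-1])
```

```text
(no output)
```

View pics/w3c.png

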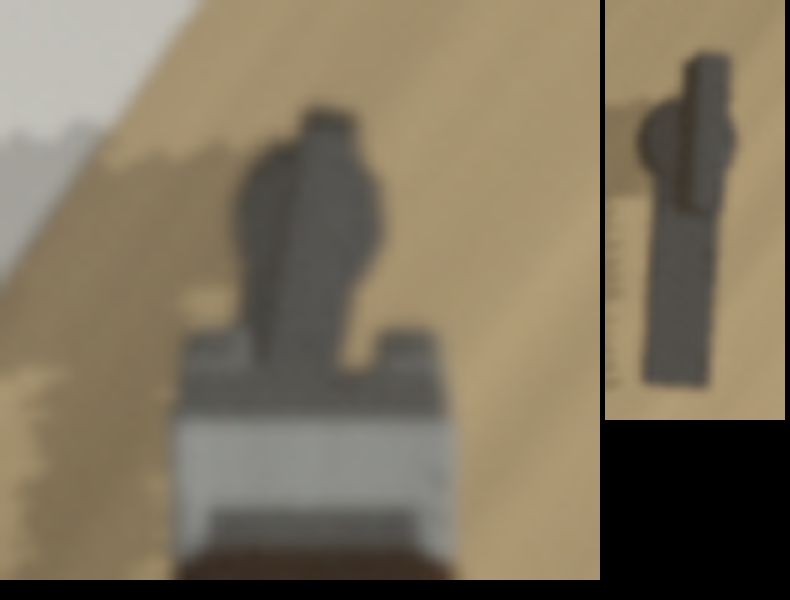

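Crop (10×): fork tips are at u=185–250 and 375–437 at v≈330, so the slot centre is u≈312. Bar 3's rear top corners are at (303,140) and (355,140), running down to (272,350) and (341,360). Its boss spans u=237–382 at v≈216. Next I'll fit these in tool coordinates.

```bash
cat > fit3.py <<'E'
from h import *
s,f=pickle.load(open('w3.pkl','rb'));b=np.array([611.3,-51.6,.0998])
px=lambda L:np.array(L)/10.+[225,155]-.45
Rt=R.from_quat(s['tool_rot']).as_matrix();p=np.array(s['eef_pos'])
t2w=lambda Q:np.atleast_2d(Q)@Rt.T+p
# key in tool: offset dx,dy of tip, L
obs=px([[185,330],[250,330],[375,330],[437,330]])
Y=np.array([9.5,4.5,-4.5,-9.5])
for sg in(1,-1):
    g=lambda q:(wproj(f,s,t2w(np.c_[np.full(4,13+q[0]),sg*Y+q[1],np.full(4,141.7)]))-obs).ravel()
    r=least_squares(g,[0,0]);print('key',sg,r.x,r.fun.round(1))
# bar: tail end = -(tongue dir)
Rz=R.from_euler('z',b[2]).as_matrix();U,V,N=Rz@u,Rz@[0,1,0],Rz@n
F0=board(b,face(145,-118,0))[0]
def pts(q,L):
    c,sn=np.cos(q[2]),np.sin(q[2]);X=c*U+sn*V;W=-sn*U+c*V   # X: toward tail (tool x)
    return np.array([F0+q[0]*U+q[1]*V+a*X+w*W+h*N for a,w,h in L])
corn=px([[303,140],[355,140]]);bc=px([[309.5,216]]);e1=px([[272,350]])[0];e2=px([[341,360]])[0]
def g(q):
    P=wproj(f,s,pts(q,[(13,3,25),(13,-3,25),(0,0,12),(-13,3,25),(-13,-3,25)]))
    if P[0,0]>P[1,0]:P=P[[1,0,2,4,3]]
    line=lambda a,c,e:((c-a)[0]*(e-a)[1]-(c-a)[1]*(e-a)[0])/np.hypot(*(c-a))
    return np.r_[(P[:2]-corn).ravel(),(P[2]-bc[0]),line(P[0],P[3],e1),line(P[1],P[4],e2)]
r=least_squares(g,[0,0,np.radians(118)]);print('bar off U,V mm',r.x[:2],'deg',np.degrees(r.x[2]),r.fun.round(1))
top=pts(r.x,[(0,0,25)])[0];print('bar top',top,'in tool',Rt.T@(top-p))
X=Rt.T@(pts(r.x,[(13,0,25)])[0]-top);print('tail dir in tool deg',np.degrees(np.arctan2(X[1],X[0])))
E
python3 fit3.py
```

```text
key 1 [-0.10967167 -0.32498498] [ 25.6   0.2  12.3   0.2 -12.4   0.2 -25.4   0.2]
key -1 [ 0.02931543 -0.32227294] [-0.2  0.   0.1 -0.  -0.2  0.   0.4  0. ]
bar off U,V mm [-2.35600552  0.39938794] deg 119.28379096533337 [-0.6 -1.1  0.4 -0.5  0.5  1.7  0.3 -0.6]
bar top [ 636.14717407 -167.30069211  120.32731027] in tool [  1.36591046  -0.2431196  211.267119  ]
tail dir in tool deg 5.7723080640552435
```

apply_moves:
  deltas:
    - [[0,0,0.032,0,0,0,0],[0,0,0,0.0045,0,0,0],[0,0,0,0,0,0.1,0],[0,0,0,0,0,0.1,0],[0,0,0,0,0,0,0],[0,0,0,0,0,0,0]]

```text
time_s: 8.55
eef_pos: [565.3, -172.9, 254.4]
tool_rot: [0.445, 0.861, 0.136, 0.207]
force: [-0.2, -1.0, -1.0]
grip_width: 17.5
grasp_force: 68.7
```

```bash
cat > chk.py <<'E'
from h import *
from rig import manip
s=manip.state();Rt=R.from_quat(s['tool_rot']).as_matrix();p=np.array(s['eef_pos'])
b=np.array([611.3,-51.6,.0998]);Rz=R.from_euler('z',b[2]).as_matrix();U,V,N=Rz@u,Rz@[0,1,0],Rz@n
top=np.array([636.15,-167.3,120.33])
d=Rt.T@(top-p);k=np.array([0,-.3,141.7])
x=Rt[:,0];print('bar top rel key (tool)',(d-k).round(2),'phi',np.degrees(np.arctan2(x@V,x@U)).round(2),'tilt err deg',np.degrees([Rt[:,2]@U,Rt[:,2]@V]).round(2))
print('q',np.round(s['q'],3).tolist(),'F tool',(Rt.T@s['force']).round(1),'M tool',(Rt.T@s['moment']).round(2),s['grip_width'],'t',s['time_s'])
E
python3 chk.py
```

```text
bar top rel key (tool) [-0.56 -2.19 10.03] phi 119.57 tilt err deg [-0.   0.1]
q [0.697, 0.464, -0.526, 2.181, 0.554, 0.094, 0.35] F tool [-0.5 -1.1  0.7] M tool [ 0.62  0.3  -0.03] 17.481806452507715 t 8.55
```

apply_moves:
  deltas:
    - [[0,0,0,0,0,0,0],[0,0,0,0,0,0,0]]

```text
time_s: 8.8
eef_pos: [565.0, -174.7, 254.6]
tool_rot: [0.446, 0.86, 0.136, 0.207]
force: [0.3, -0.1, -1.2]
grip_width: 17.5
grasp_force: 68.7
```

```bash
python3 chk.py
```

```text
bar top rel key (tool) [ 1.11 -1.06 10.44] phi 119.4 tilt err deg [ 0.04 -0.  ]
q [0.7, 0.464, -0.525, 2.181, 0.554, 0.093, 0.349] F tool [ 0.  -0.4  1.1] M tool [ 0.58  0.29 -0.07] 17.462128851758877 t 8.8
```

apply_moves:
  deltas:
    - [[0,0,0,0.0035,-0.0035,0,0],[0,0,0,0,0,0.012,0],[0,0,0,0,0,0.012,0],[0,0,0,0,0,0,0],[0,0,0,0,0,0,0]]

```text
time_s: 9.43
eef_pos: [567.3, -173.6, 246.7]
tool_rot: [0.446, 0.86, 0.136, 0.207]
force: [0.8, 0.8, -0.6]
grip_width: 17.3
grasp_force: 68.7
```

```bash
python3 chk.py
```

```text
bar top rel key (tool) [-0.69  0.06  2.3 ] phi 119.41 tilt err deg [-0.02  0.06]
q [0.686, 0.478, -0.513, 2.182, 0.663, 0.081, 0.24] F tool [0.4 0.8 0.9] M tool [0.65 0.3  0.  ] 17.333031664565713 t 9.425
```

apply_moves:
  deltas:
    - [[0,0,0,0.002,0,0.01,0],[0,0,0,0,0,0.01,0],[0,0,0,0,0,0,0],[0,0,0,0,0,0,0]]

```text
time_s: 9.93
eef_pos: [569.9, -172.9, 241.4]
tool_rot: [0.446, 0.86, 0.136, 0.207]
force: [-0.6, -0.2, -1.7]
grip_width: 17.2
grasp_force: 68.7
```

```bash
python3 chk.py
```

```text
bar top rel key (tool) [-1.2   0.02 -3.53] phi 119.41 tilt err deg [-0.01  0.05]
q [0.688, 0.491, -0.522, 2.181, 0.843, 0.08, 0.062] F tool [ 0.5 -1.2  1.2] M tool [ 0.58  0.31 -0.01] 17.182643484580534 t 9.925
```

apply_moves:
  deltas:
    - [[0,0,0,-0.004,0,0.01,0],[0,0,0,0,0,0.008,0],[0,0,0,0,0,0,0],[0,0,0,0,0,0,0]]

```text
time_s: 10.42
eef_pos: [573.0, -173.6, 237.0]
tool_rot: [0.446, 0.86, 0.136, 0.207]
force: [-1.5, 0.3, -1.3]
grip_width: 17.4
grasp_force: 68.7
```

```bash
python3 chk.py
python3 - <<'E'
from h import *
from rig import manip
s=manip.state();print(s['q']);f=manip.grab_frame('wrist');pickle.dump((s,f),open('w4.pkl','wb'))
i=f['image'];a=cv2.resize(i[150:215,215:295],None,fx=9,fy=9,interpolation=cv2.INTER_CUBIC)
cv2.imwrite('pics/w4c.png',a[:,:,::-1])
E
```

```text
bar top rel key (tool) [-0.01  0.02 -8.88] phi 119.41 tilt err deg [-0.01  0.04]
q [0.687, 0.502, -0.523, 2.177, 0.947, 0.08, -0.039] F tool [ 1.3 -1.5  0.5] M tool [0.58 0.3  0.  ] 17.38103235175131 t 10.425
[ 0.68693522  0.50226325 -0.52323276  2.17749722  0.94675032  0.07983738
 -0.03888656]
```

View pics/w4c.png

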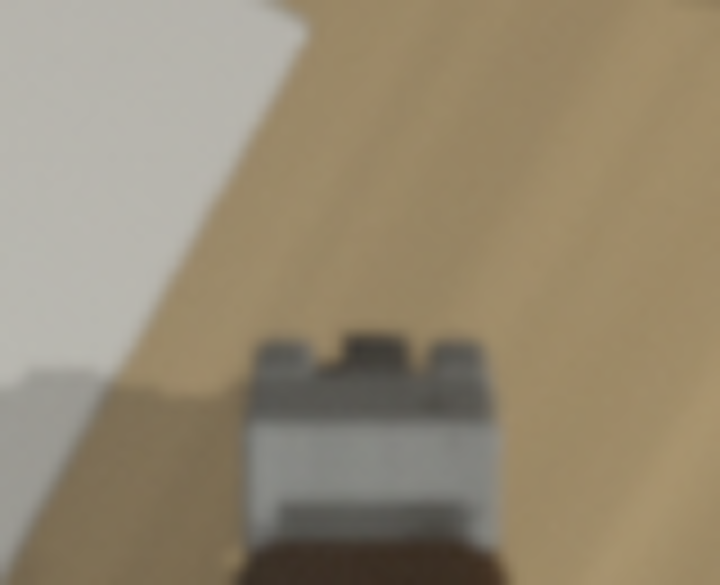

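The fit is confirmed: the bar (u 347–408) sits between the prongs (slot u 312–430). Turning clockwise (+tool z).

apply_moves:
  deltas:
    - [[0,0,0.03,0,0,0,0],[0,0,0.045,0,0,0,0],[0,0,0.045,0,0,0,0],[0,0,0,0,0,0,0]]

```text
time_s: 10.98
eef_pos: [572.8, -173.9, 236.8]
tool_rot: [0.599, 0.762, 0.171, 0.178]
force: [-1.5, -0.9, -0.6]
grip_width: 17.1
grasp_force: 68.9
```

```bash
python3 chk.py
```

```text
bar top rel key (tool) [ 0.18  0.52 -8.89] phi 97.91 tilt err deg [-0.05  0.01]
q [0.686, 0.502, -0.522, 2.178, 0.945, 0.08, -0.412] F tool [-0.5 -1.8 -0.2] M tool [ 0.8  -0.06 -0.08] 17.067560767556277 t 10.975
```

apply_moves:
  deltas:
    - [[0,0,0.045,0,0,0,0],[0,0,0.045,0,0,0,0],[0,0,0.045,0,0,0,0],[0,0,0.045,0,0,0,0],[0,0,0.045,0,0,0,0],[0,0,0.045,0,0,0,0],[0,0,0,0,0,0,0]]

```text
time_s: 11.85
eef_pos: [572.7, -173.9, 236.8]
tool_rot: [0.859, 0.448, 0.229, 0.092]
force: [-1.5, -0.2, 0.0]
grip_width: 17.1
grasp_force: 69.0
```

```bash
python3 chk.py
```

```text
bar top rel key (tool) [ 0.44  0.4  -8.91] phi 49.39 tilt err deg [-0.07  0.01]
q [0.686, 0.502, -0.521, 2.178, 0.941, 0.08, -1.255] F tool [-0.9 -1.  -0.7] M tool [ 0.53 -0.74 -0.08] 17.066754681552652 t 11.85
```

apply_moves:
  deltas:
    - [[0,0,0.045,0,0,0,0],[0,0,0.045,0,0,0,0],[0,0,0.045,0,0,0,0],[0,0,0.045,0,0,0,0],[0,0,0.045,0,0,0,0],[0,0,0.04,0,0,0,0],[0,0,0,0,0,0,0]]

```text
time_s: 12.72
eef_pos: [572.6, -173.9, 236.7]
tool_rot: [0.967, 0.063, 0.247, -0.009]
force: [-1.4, -0.7, -0.2]
grip_width: 17.2
grasp_force: 69.0
```

```bash
python3 chk.py
```

```text
bar top rel key (tool) [ 0.52  0.16 -8.95] phi 1.74 tilt err deg [-0.08  0.01]
q [0.685, 0.502, -0.52, 2.178, 0.939, 0.08, -2.085] F tool [-1.4  0.6 -0.5] M tool [-0.2 -1.  -0.1] 17.19214683974133 t 12.725
```

apply_moves:
  deltas:
    - [[0,0,0.01,0,0,0,0],[0,0,0.01,0,0,0,0],[0,0,0,0,0,0,0]]

```text
time_s: 13.1
eef_pos: [572.6, -173.9, 236.7]
tool_rot: [0.969, 0.031, 0.246, -0.017]
force: [-3.1, -2.2, 0.4]
grip_width: 17.4
grasp_force: 69.3
```

```bash
python3 chk.py
```

```text
bar top rel key (tool) [ 0.43  0.1  -8.97] phi -2.07 tilt err deg [-0.08  0.02]
q [0.685, 0.502, -0.52, 2.178, 0.939, 0.079, -2.152] F tool [-2.7  1.9 -1.9] M tool [-0.4  -1.25 -0.2 ] 17.361617733721992 t 13.1
```

apply_moves:
  deltas:
    - [[0,0,0.01,0,0,0,0],[0,0,0.01,0,0,0,0],[0,0,0,0,0,0,0]]

```text
time_s: 13.48
eef_pos: [572.7, -173.8, 236.7]
tool_rot: [0.969, 0.0, 0.246, -0.025]
force: [-3.7, -1.8, 0.6]
grip_width: 17.4
grasp_force: 69.3
```

```bash
python3 chk.py
```

```text
bar top rel key (tool) [ 0.33  0.13 -9.  ] phi -5.72 tilt err deg [-0.07  0.02]
q [0.685, 0.502, -0.52, 2.178, 0.939, 0.079, -2.215] F tool [-3.   1.8 -2.3] M tool [-0.59 -1.37 -0.17] 17.392025450710587 t 13.475
```

apply_moves:
  deltas:
    - [[0,0,0.01,0,0,0,0],[0,0,0.01,0,0,0,0],[0,0,0,0,0,0,0]]

```text
time_s: 13.85
eef_pos: [572.7, -173.8, 236.7]
tool_rot: [0.969, -0.03, 0.245, -0.032]
force: [-4.8, -2.9, 1.1]
grip_width: 17.2
grasp_force: 69.4
```

```bash
python3 chk.py
```

```text
bar top rel key (tool) [ 0.35  0.16 -8.99] phi -9.32 tilt err deg [-0.07  0.02]
q [0.685, 0.502, -0.521, 2.178, 0.94, 0.079, -2.279] F tool [-3.4  3.  -3.4] M tool [-0.75 -1.5  -0.29] 17.175458352505697 t 13.85
```

apply_moves:
  deltas:
    - [[0,0,0.01,0,0,0,0],[0,0,0.01,0,0,0,0],[0,0,0,0,0,0,0]]

```text
time_s: 14.22
eef_pos: [572.7, -173.7, 236.7]
tool_rot: [0.967, -0.059, 0.244, -0.039]
force: [-4.8, -3.0, 0.7]
grip_width: 17.2
grasp_force: 69.8
```

```bash
python3 chk.py
```

```text
bar top rel key (tool) [ 0.34  0.2  -8.96] phi -12.66 tilt err deg [-0.08  0.01]
q [0.685, 0.502, -0.521, 2.178, 0.942, 0.08, -2.339] F tool [-3.4  3.4 -3.1] M tool [-1.01 -1.46 -0.93] 17.173698214151454 t 14.225
```

apply_moves:
  deltas:
    - [[0,0,0.01,0,0,0,0],[0,0,0.01,0,0,0,0],[0,0,0,0,0,0,0]]

```text
time_s: 14.6
eef_pos: [572.7, -173.6, 236.8]
tool_rot: [0.965, -0.087, 0.242, -0.046]
force: [-4.8, -3.6, 0.1]
grip_width: 17.2
grasp_force: 73.0
```

```bash
python3 chk.py;python3 - <<'E'
from h import *
from rig import manip
for n in('scene','side'):
    s=manip.state();f=manip.grab_frame(n);pickle.dump((s,f),open(f'{n}5.pkl','wb'))
s=manip.state();f=manip.grab_frame('wrist');pickle.dump((s,f),open('w5.pkl','wb'))
a=pickle.load(open('scene5.pkl','rb'))[1]['image'][200:270,170:290];b=pickle.load(open('side5.pkl','rb'))[1]['image'][175:265,255:345];c=f['image'][130:220,195:315]
z=lambda i,w,h:cv2.resize(i,(w,h),interpolation=cv2.INTER_CUBIC)
cv2.imwrite('pics/m5.png',np.vstack([np.hstack([z(a,480,280),z(b,300,280)]),np.hstack([z(c,420,315),np.zeros((315,360,3),np.uint8)])])[:,:,::-1])
E
```

```text
bar top rel key (tool) [ 0.33  0.2  -8.94] phi -15.99 tilt err deg [-0.09 -0.  ]
q [0.685, 0.502, -0.521, 2.178, 0.944, 0.08, -2.4] F tool [-3.4  4.2 -2.5] M tool [-1.19 -1.38 -1.64] 17.190902588878398 t 14.6
```

The moment jumped from −0.3 to −1.6 N m, so the button is at its stop. Back off into the slack, then withdraw.

apply_moves:
  deltas:
    - [[0,0,-0.03,0,0,0,0],[0,0,-0.03,0,0,0,0],[0,0,0,0,0,0,0],[0,0,0,0,0,0,0]]

```text
time_s: 15.25
eef_pos: [574.1, -173.4, 237.4]
tool_rot: [0.969, -0.0, 0.247, -0.026]
force: [0.4, -1.7, -2.0]
grip_width: 17.1
grasp_force: 68.9
```

```bash
python3 chk.py
```

```text
bar top rel key (tool) [-1.68  0.78 -9.08] phi -5.79 tilt err deg [0.12 0.09]
q [0.705, 0.508, -0.549, 2.175, 1.025, 0.09, -2.299] F tool [-0.5  1.8  1.8] M tool [-0.55 -0.61 -0.05] 17.130767920257256 t 15.25
```

apply_moves:
  deltas:
    - [[0,0,-0.005,-0.003,0.001,-0.01,0],[0,0,0,0,0,-0.015,0],[0,0,0,0,0,-0.03,0],[0,0,0,0,0,-0.08,0],[0,0,0,0,0,-0.1,0],[0,0,0,0,0,-0.1,0],[0,0,0,0,0,0,0]]

```text
time_s: 16.12
eef_pos: [524.2, -178.8, 326.3]
tool_rot: [0.969, 0.007, 0.248, -0.023]
force: [-0.2, -0.9, -1.3]
grip_width: 17.4
grasp_force: 69.1
```

```bash
python3 chk.py;python3 - <<'E'
from h import *
from rig import manip
s=manip.state();f=manip.grab_frame('wrist');pickle.dump((s,f),open('w6.pkl','wb'))
T=f['image'][100:212,180:330]
cv2.imwrite('pics/m6.png',cv2.resize(T,None,fx=5,fy=5,interpolation=cv2.INTER_CUBIC)[:,:,::-1])
b=np.array([611.3,-51.6,.0998]);bb=b.copy()
Rz=R.from_euler('z',b[2]).as_matrix();o=-2.36*(Rz@u)+.4*(Rz@[0,1,0])
print((wproj(f,s,board(b,[face(145,-118,25),face(158,-118,25),face(132,-118,25),face(103,-118,10),face(103,-112,10),face(103,-124,10),face(123,-118,6)])+o)-[180,100])*5)
E
```

```text
bar top rel key (tool) [-7.300e-01  6.000e-02  9.305e+01] phi -4.83 tilt err deg [0.17 0.  ]
q [1.169, 0.44, -1.078, 2.178, 0.766, 0.331, -2.005] F tool [-0.7  0.9  1. ] M tool [-0.08 -0.64  0.02] 17.372044695329535 t 16.125
[[381.05647335 385.61940828]
 [375.79169139 324.96728073]
 [386.21885809 445.17132786]
 [396.66019112 550.73743899]
 [370.37804881 552.83161955]
 [422.95740222 548.62309762]
 [389.30887017 461.62326033]]
```

View pics/m6.png

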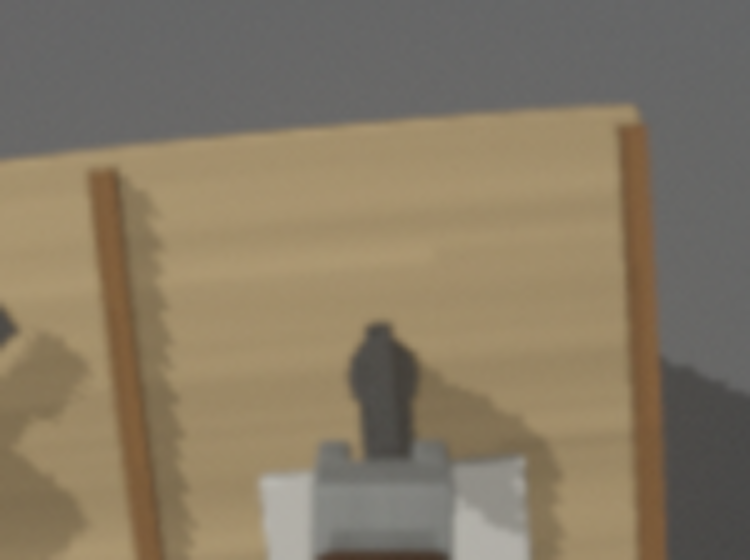

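The bar now runs straight down-slope from (380,325) to (388,455), matching the home prediction of (376,325)→(386,445). The long tile is undisturbed below it. Now plan the return to the caddy.

Run:
```python
from h import *
from rig import manip
s=manip.state();R0=R.from_quat(s['tool_rot']).as_matrix()
R1=np.c_[[np.cos(.09),np.sin(.09),0],[np.sin(.09),-np.cos(.09),0],[0,0,-1.]]
plan(np.array(s['eef_pos']),R0,np.array([526,334.2,350.]),R1,11)
```

```text
rot deg 29.038766937520297 rows 11
-0.0007, -0.0145, -0.0021, 0.0046, -0.1556, 0.0012
-0.0007, -0.0145, -0.0021, 0.0057, -0.1555, 0.0006
-0.0007, -0.0145, -0.0021, 0.0067, -0.1555, 0.0
-0.0007, -0.0145, -0.0021, 0.0077, -0.1554, -0.0006
-0.0007, -0.0145, -0.0021, 0.0087, -0.1554, -0.0014
-0.0007, -0.0145, -0.0021, 0.0097, -0.1553, -0.0021
-0.0007, -0.0145, -0.0021, 0.0106, -0.1553, -0.0029
-0.0007, -0.0145, -0.0021, 0.0114, -0.1552, -0.0038
-0.0007, -0.0145, -0.0021, 0.0123, -0.1551, -0.0046
-0.0007, -0.0145, -0.0021, 0.0131, -0.155, -0.0055
-0.0007, -0.0145, -0.0021, 0.0138, -0.1549, -0.0065
```

apply_moves:
  deltas:
    - [[-0.0007,-0.0145,-0.0021,0.005,-0.156,0.001,0],[-0.0007,-0.0145,-0.0021,0.006,-0.155,0.001,0],[-0.0007,-0.0145,-0.0021,0.007,-0.155,0,0],[-0.0007,-0.0145,-0.0021,0.008,-0.155,-0.001,0],[-0.0007,-0.0145,-0.0021,0.009,-0.155,-0.001,0],[-0.0007,-0.0145,-0.0021,0.01,-0.155,-0.002,0],[-0.0007,-0.0145,-0.0021,0.011,-0.155,-0.003,0],[-0.0007,-0.0145,-0.0021,0.011,-0.155,-0.004,0]]

```text
time_s: 17.18
eef_pos: [525.7, 196.1, 341.9]
tool_rot: [0.997, 0.036, 0.066, -0.006]
force: [1.0, -0.4, -1.8]
grip_width: 17.4
grasp_force: 68.9
```

apply_moves:
  deltas:
    - [[-0.0007,-0.0145,-0.0021,0.012,-0.155,-0.005,0],[-0.0007,-0.0145,-0.0021,0.013,-0.155,-0.005,0],[-0.0007,-0.0145,-0.0021,0.014,-0.155,-0.006,0],[0,0,0,0,0,0,0],[0,0,0,0,0,0,0],[0,0,0,0,0,0,0],[0,0,0,0,0,0,0]]

```text
time_s: 18.05
eef_pos: [526.6, 332.4, 349.0]
tool_rot: [0.999, 0.045, -0.001, 0.001]
force: [0.0, -0.5, -1.3]
grip_width: 17.2
grasp_force: 69.2
```

Run:
```python
from h import *
from rig import manip
s=manip.state();R0=R.from_quat(s['tool_rot']).as_matrix()
R1=np.c_[[np.cos(.09),np.sin(.09),0],[np.sin(.09),-np.cos(.09),0],[0,0,-1.]]
print(s['eef_pos'],s['q'],s['joint_vel'])
plan(np.array(s['eef_pos']),R0,np.array([526,334.2,230.]),R1,1)
```

```text
[526.64437752 332.38130315 348.9963824 ] [ 0.03614143  0.59715361 -1.01079815  1.77497222  0.56543999  1.09454322
 -2.6518713 ] [ 0.00113178 -0.00061118 -0.00777197 -0.00487292 -0.00187966 -0.00110541
  0.0020565 ]
rot deg 0.1300980123002992 rows 1
0.0004, 0.0005, -0.0003, -0.0009, -0.0067, 0.3966
```

apply_moves:
  deltas:
    - [[0,0,0,-0.001,-0.006,0.13,0],[0,0,0,0,0,0.13,0],[0,0,0,0,0,0.13,0],[0,0,0,0,0,0,0],[0,0,0,0,0,0,0]]

```text
time_s: 18.68
eef_pos: [526.3, 335.8, 233.7]
tool_rot: [0.999, 0.045, -0.0, -0.001]
force: [-0.2, 0.2, -0.1]
grip_width: 17.4
grasp_force: 69.0
```

apply_moves:
  deltas:
    - [[0,0,0,0,0,0.13,0],[0,0,0,0,0,0.1,0],[0,0,0,0,0,0.03,0],[0,0,0,0,0,0,0],[0,0,0,0,0,0,0]]

```text
time_s: 19.3
eef_pos: [526.3, 336.4, 156.1]
tool_rot: [0.999, 0.045, 0.0, -0.001]
force: [-0.2, 0.3, -1.5]
grip_width: 17.2
grasp_force: 69.3
```

apply_moves:
  deltas:
    - [[0,0,0,0,0.006,0.025,0],[0,0,0,0,0,0.004,0],[0,0,0,0,0,0,0],[0,0,0,0,0,0,0]]

```text
time_s: 19.8
eef_pos: [525.8, 333.2, 145.7]
tool_rot: [0.999, 0.045, -0.001, 0.001]
force: [0.2, -1.0, 2.1]
grip_width: 17.2
grasp_force: 69.4
```

apply_moves:
  deltas:
    - [[0,0,0,0,0,0.004,0],[0,0,0,0,0,0.002,0],[0,0,0,0,0,0,0]]

```text
time_s: 20.18
eef_pos: [525.7, 333.5, 145.6]
tool_rot: [0.999, 0.045, -0.0, 0.001]
force: [-1.2, -3.8, 12.4]
grip_width: 17.3
grasp_force: 71.2
```

Seated on the caddy floor (12 N). Relieve slightly, open gently and rise.

apply_moves:
  deltas:
    - [[0,0,0,0,0,-0.004,0],[0,0,0,0,0,0,0.3],[0,0,0,0,0,0,0.47],[0,0,0,0,0,0,0.47],[0,0,0,0,0,0,0.47],[0,0,0,0,0,0,0.47]]

```text
time_s: 20.92
eef_pos: [525.7, 333.6, 144.9]
tool_rot: [0.999, 0.045, -0.001, 0.0]
force: [0.1, -0.5, -0.5]
grip_width: 40.2
grasp_force: 0.0
```

apply_moves:
  deltas:
    - [[0,0,0,0,0,-0.05,0.47],[0,0,0,0,0,-0.1,0.47],[0,0,0,0,0,-0.15,0.47],[0,0,0,0,0,-0.15,0.47],[0,0,0,-0.1,0,-0.15,0.47],[0,0,0,-0.1,0,0,0.47],[0,0,0,0,0,0,0.47],[0,0,0,0,0,0,0.47]]

```text
time_s: 21.92
eef_pos: [466.9, 328.0, 325.5]
tool_rot: [0.999, 0.045, -0.0, 0.0]
force: [0.5, -1.2, -0.3]
grip_width: 40.1
grasp_force: 0.0
```

Run:
```python
from h import *
from rig import manip
s=manip.state();f=manip.grab_frame('wrist');print(s['eef_pos'],s['grip_width'])
def brown(i):
    i=i.astype(int);return ((i[...,0]-i[...,2]>25)&(i[...,0]<130)&(i[...,0]-i[...,1]>15)&(i[...,1]>25)).astype(np.uint8)
P=wproj(f,s,[[525.5,334,119],[525.5,334,49]]);print('pred top/bottom',P.round(1))
m=brown(f['image']);k,l,st,c=cv2.connectedComponentsWithStats(m)
for j in range(1,k):
    if st[j,4]>60:print('wrist',st[j],c[j].round(1))
s0,fr=pickle.load(open('f0.pkl','rb'))
for n,w in(('scene',(320,130,420,190)),('side',(200,110,300,175))):
    g=manip.grab_frame(n);x0,y0,x1,y1=w
    for t,i in(('before',fr[n]['image']),('after',g['image'])):
        mm=brown(i[y0:y1,x0:x1]);k,l,st,c=cv2.connectedComponentsWithStats(mm)
        print(n,t,[(st[j].tolist(),c[j].round(1).tolist()) for j in range(1,k) if st[j,4]>25])
    # bystander/tile changes
    d=np.abs(g['image'].astype(int)-fr[n]['image']).max(2)>50
    k,l,st,c=cv2.connectedComponentsWithStats(d.astype(np.uint8));print(n,'changed',[st[j].tolist() for j in range(1,k) if st[j,4]>12])
```

```text
[466.87188388 327.9792657  325.5300673 ] 40.14643970412614
pred top/bottom [[255.6 121. ]
 [255.8 118.8]]
wrist [429  27  28  93 226] [445.2  65.9]
wrist [169  74  34  23 329] [187.1  86.7]
wrist [486  80  26  62 127] [501.9 105.9]
wrist [247 109  18  24 400] [255.9 120.4]
wrist [168 126  32  31 485] [183.1 139.9]
wrist [   0  260   69   83 2097] [ 25.4 307.5]
scene before [([37, 13, 13, 22, 149], [43.1, 22.8]), ([69, 17, 15, 22, 99], [75.6, 26.9]), ([0, 39, 16, 12, 91], [7.7, 44.9])]
scene after [([56, 1, 12, 17, 55], [61.7, 8.8]), ([37, 13, 13, 22, 159], [42.9, 23.3]), ([67, 17, 17, 22, 117], [75.3, 26.7]), ([61, 19, 12, 24, 28], [66.6, 31.0]), ([0, 39, 16, 12, 86], [7.8, 44.8])]
scene changed [[137, 0, 34, 49, 379], [369, 0, 39, 27, 530], [187, 2, 12, 9, 48], [209, 9, 7, 41, 125], [348, 23, 51, 74, 1695], [391, 22, 12, 8, 41], [199, 235, 8, 5, 23], [208, 235, 5, 6, 24], [190, 241, 16, 16, 67]]
side before [([33, 9, 9, 21, 58], [37.4, 16.9]), ([46, 39, 40, 26, 86], [66.7, 51.2]), ([32, 50, 7, 12, 31], [34.6, 56.0])]
side after [([34, 9, 9, 14, 58], [38.1, 15.4]), ([46, 39, 40, 26, 80], [66.1, 51.6])]
side changed [[0, 0, 103, 150, 7011], [195, 0, 32, 93, 1570], [78, 85, 7, 18, 40], [64, 137, 13, 29, 145], [0, 159, 26, 38, 190], [65, 161, 6, 11, 22], [290, 214, 13, 17, 81], [303, 214, 5, 4, 16], [307, 220, 10, 8, 45], [306, 228, 9, 8, 44]]
```

```bash
python3 -c "
from rig import manip
print(manip.job_done())"
```

```text
the job is handed in; nothing more can be done
None
```

I turned the bay 3 button (the long tile's) clockwise to its stop with the key and stood the key back upright in the white caddy. The job is handed in at about 22 s, with the wrist's last joint but one (q6) having read 0.0798 to 0.08 against its 0.08 lower limit while the key was on the button.

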